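# Run out the line-laser boom by two holes and arm it

## Robot

A 6-joint arm with a two-finger parallel gripper is mounted at the origin on a cart in front of the work surface, level with it; the furniture and walls round the work are solid. World frame = base frame: x ahead of the robot, y to its left, z up, the work surface at z = 0. Lengths are in m, angles in rad, forces in N, time in s.
With the tool pointing down it reaches from about 0.35 to 0.975 m from the base axis. Payload 4.9 kg.
Tool frame: the origin (TCP) lies at the very end of the fingers, on their centre line; the grasp point (between the pads) lies 19 mm behind it; x points along the fingers, y is the direction in which the jaws open and shut, and the axes are right-handed (so a half turn about x gives the same grasp; the last joint's range is limited). The gripper opens to 85 mm and grips with 20 to 120 N. Pads are 22 mm wide; open, the fingers measure 114 mm over their backs; the gripper's body (76 mm by 85 mm) begins 54 mm behind the grasp point. The pads swing forward as they close: fully open they stand 13 mm farther back than shut.
Start: joints at [1.132, 0.053, 1.613, -0, 1.476, -0.119], TCP at [0.196, 0.593, 0.231] pointing down, gripper open.
Joint ranges: [-3.01, 3.01], [-1.01, 2.22], [0.06, 2.58], [-1.02, 4.17], [0.09, 2.62], [-3.14, 3.14]. Speed limits (rad/s): [2.57, 2.57, 3.14, 3.14, 3.14, 3.14].

## Interface

Orientations are given as a unit quaternion [w, x, y, z].
In Python, from plant import manip gives the robot as it stands.
- The arm moves only by the tool play_rows, never from a script. Its argument "plan" is a list of rows, each a list of 5 numbers: the shift along the tool's x, y, z in mm, then the turn about the tool's x in rad, then the closure, from -1 (fully open) to 1 (shut). A call has 1 to 8 rows; each row is the pose to reach, as a shift and turn from the pose commanded when the call began, along the tool's axes at that moment; what a row does not reach only later rows make up. A row lasts 1/8 s, in which the tool goes at most 62.5 mm and 10.7 degrees, less where a joint would pass 70% of its speed; a pose out of reach is approached as far as the arm can. A call with a gripper value outside its range is refused whole. The fingers move at their own pace and stop on an object; the grip force is fixed at half the most. Time passes only in rows, so rows that repeat a pose let the fingers close. It gives the time, the measured TCP pose, the force and the opening at its end, in the units of the state.
- manip.state(): the state, without advancing time (a new reading comes with each control period).
- manip.grab_frame(name): name is "scene" or "top" or "wrist"; returns a dict with "img" (480x640x3 uint8, red, green, blue), "range_z" (480x640 float32, m along the optical axis (not along the pixel's ray), 0 where there is no reading), "fx", "fy", "cx", "cy" (pixels), "origin" and "rotation" of the camera in the world. Camera axes: x right, y up, looking along -z (the intrinsics and any distortion apply to the point x, -y, -z); pixel columns grow to the right and rows downward; lengths in m; the calibration is good to about 2 mm. A picture is of the moment at which its call begins.
- manip.job_done(): hands the job in, once; it reports no verdict.
The state is a dict: "time": time; "joint_pos": joint angles; "joint_vel": joint speeds; "joint_efforts": joint torques, N m; "tool_pos": TCP position; "tool_rot": TCP orientation; "contact_force": force on the tool from outside, world axes, zero at the start; "ft_torque": the same for the moment, N m; "gripper_width": opening from 0.0 (shut) to 1.0 (fully open).
Only numpy, scipy, OpenCV 4.12 (cv2) and the standard library are available. Lean on these libraries where they do the work, as an engineer would, in place of code of your own. Each camera call takes 0.05 s, during which the arm holds its last target. There are 200 camera calls.

## Task

Move the laser head two holes farther out from its post: press the boom's snap button flush, slide the sleeve until the button snaps out in the next hole, and do it once more, so that the button stands fully out in the third of the four holes, counting the one it is in now as the first. Then arm the laser on the switch box: lift the hinged guard, flip the toggle beneath it fully over towards the guard's hinge, and close the guard fully again. Leave the other things on the bench where they are.

Things in the scene. Friction and masses are not known exactly. Their poses are not given: they have to be found in the camera images.
- laser_stand: Fixed stand: grey base plate 90x90x10 mm, square post 36 mm wide, 120 mm tall. Origin: centre of the base's underside, z up. A horizontal boom runs from the post along the stand's -y, centre line 100 mm above the bench: a fixed 25 mm square steel inner tube, reaching 150 mm from the post's axis, inside a sliding sleeve. Button and holes are on its -x side, facing the robot.
- boom (a joint): Slide of the sleeve, m: 0 as found (button in the first hole), grows as sleeve and head move out along the stand's -y; holes 2, 3, 4 at 0.030, 0.060, 0.090, play 1 mm. Friction 2 N. Locked while the button is out; with the button flush about 15 N starts it; from 10 mm on the wall keeps the button down until the next hole, if no finger covers it: it springs out and stops the sleeve hard.
- laser_head (a point): Centre of the dark laser head on the sleeve's outer end, moves with it. Head 34x44x40 mm (stand's x, y, z), its top within 3 mm of the sleeve's. The aluminium sleeve is 30x30 mm square with flat sides, 150 mm long; at the start it reaches from 25 to 175 mm from the post's axis, with a black 34 mm square collar, 8 mm long, at the post's end. It cannot rotate.
- snap_button (a joint): Press depth of the button in m: 0 fully out, about 0.0065 flush with the sleeve's side face, about 0.0085 held under the wall. Spring 4 N when out, about 9 N flush.
- button_tip (a point): Tip of the domed steel snap button, 16 mm across, 6.5 mm proud of the sleeve's -x face when out, 100 mm above the bench, 135 mm from the post's axis. Carried by the fixed inner tube: it does not travel with the sleeve; pressing goes to +x. The sleeve's centre line is 21.5 mm to +x. A pinch from above, one finger on it, one on the opposite face, presses it flush.
- switch_box: Fixed switch box, 102 mm (x) by 112 mm (y), top plate 45 mm above the bench. Origin: centre of the underside, z up. In the middle of the top stands the toggle under a black U-shaped guard.
- guard (a joint): Hinge of the guard in rad: 0 closed, 1.75 fully open (leaning back over the +x side of the box). It swings freely by its own weight: past about 1.1 it falls open and stays, short of about 0.9 it falls shut. Guard: 50 mm long (box x), 28 mm wide (box y), closed its top is 33 mm above the top plate, its flat sides reach down to 5 mm above the plate; side walls 3 mm, underside open.
- guard_hinge (a point): Middle of the guard's hinge line (parallel to the box's y), 26 mm to +x of the box's centre, 51 mm above the bench.
- guard_front (a point): Middle of the guard's free front end, moves with the guard: 50 mm from the hinge to -x and 12 mm above the hinge's height when closed.
- toggle (a joint): Toggle lever in rad: 0 off (leans 0.45 rad to the box's -x), 0.9 armed (leans 0.45 rad to +x, towards the guard's hinge). Stays where it is left; about 1.7 N at the tip moves it.
- toggle_tip (a point): Centre of the 8 mm ball on the end of the steel toggle lever, 21 mm from its pivot; the pivot lies 48 mm above the bench over the box's centre. Ball 67 mm above the bench when off or armed.
- puck_a: Bystander: black round unit on a white tray, 69x69x34 mm, origin under its centre.
- puck_b: Bystander: the same kind of unit.
- puck_c: Bystander: the same kind of unit.
- puck_d: Bystander: the same kind of unit.
- tray_a: Bystander: empty white tray, 69x69x9 mm, origin under its centre.
- tape_roll: Bystander: yellow tape roll lying flat, 63x63x19 mm, origin under its centre.
- washer_bin: Bystander: small blue open bin, 106x66x45 mm, origin under its centre.

How it is judged:
On the way, in this order (a step that is already met when the one before it is completed fails the run):
1. the sleeve is moved out two holes and the button has snapped out in the third hole (value of joint boom between 0.0575 and 0.0625 m and value of joint snap_button below 0.002 m), for 0.2 s.
2. then the guard is lifted open (value of joint guard above 0.8 rad), for 0.1 s.
3. then the toggle is flipped over to armed (value of joint toggle above 0.75 rad), for 0.1 s.
At the end, for the whole second after the job is handed in: The sleeve stands 60 mm out (within 2.5 mm) with the button out in the third hole (within 2 mm of fully out), the toggle is armed (over 0.75 of 0.9 rad), the guard is shut over it (under 0.08 rad), all at rest (all of step 1 and value of joint toggle above 0.75 rad and value of joint guard below 0.08 rad and velocity of joint boom below 0.01 m/s and velocity of joint guard below 0.1 rad/s); the robot touches nothing.
It fails at once if a bystander is pushed more than 30 mm from its place (distance of any of puck_a, puck_b, puck_c, puck_d, tray_a, tape_roll, washer_bin from where it was at the start of the episode above 0.03 m).
It also fails if it takes over 64 s, if anything falls off the work surface, if the arm or the gripper's body presses on something with over 40 N, if the wrist force passes 120 N, or if a joint passes its speed limit or range.

## Working session

There is one attempt and no reset: what is moved stays moved. The work goes in short steps, Python scripts to look and compute and a tool call to move; the robot and the scene stay as the last step left them, time stands still between calls to the robot, and variables do not carry over. Pictures are saved under pics/ and viewed, about 8 in all and at most 12, crops included, and the job is handed in when it is done.

Besides the shell and the picture viewer there is one more tool, called after "Call:" as name(argument=value, ...) on one line, values as JSON. play_rows: Moves the arm, as the interface text tells. Its arguments: {"type":"object","properties":{"plan":{"type":"array"}},"required":["plan"]}

```bash
mkdir -p pics; cat > h.py <<'E'
import numpy as np, cv2
from plant import manip
def pts(f):
    z=f["range_z"]; v,u=np.mgrid[0:480,0:640]
    c=np.stack([(u-f["cx"])/f["fx"]*z,-(v-f["cy"])/f["fy"]*z,-z],-1)
    return c@np.array(f["rotation"]).T+np.array(f["origin"])
def save(f,n,crop=None,s=1):
    im=f["img"][...,::-1]
    if crop: im=im[crop[1]:crop[3],crop[0]:crop[2]]
    cv2.imwrite(n,cv2.resize(im,None,fx=s,fy=s))
E
python3 - <<'E'
from h import *
a=manip.grab_frame("scene");b=manip.grab_frame("top")
np.savez("f0.npz",top=b["img"],P=pts(b),S=a["img"],PS=pts(a))
save(b,"pics/top0.png");save(a,"pics/scene0.png")
for f in(a,b):print(f["origin"],f["rotation"],f["fx"],(f["range_z"]>0).mean(),[k for k in f])
print(manip.state())
E
```

```text
Traceback (most recent call last):
  File "h.py", line 6, in pts
    return c@np.array(f["rotation"]).T+np.array(f["origin"])
           ~^~~~~~~~~~~~~~~~~~~~~~~~~~
ValueError: matmul: Input operand 1 has a mismatch in its core dimension 0, with gufunc signature (n?,k),(k,m?)->(n?,m?) (size 4 is different from 3)
```

Rotation is a quaternion.

```bash
cat > h.py <<'E'
import numpy as np, cv2
from scipy.spatial.transform import Rotation as Ro
from plant import manip
def R(q): return Ro.from_quat(np.roll(q,-1)).as_matrix()
def pts(f):
    z=f["range_z"]; v,u=np.mgrid[0:480,0:640]
    c=np.stack([(u-f["cx"])/f["fx"]*z,-(v-f["cy"])/f["fy"]*z,-z],-1)
    return c@R(f["rotation"]).T+np.array(f["origin"])
def save(f,n,crop=None,s=1):
    im=f["img"][...,::-1]
    if crop: im=im[crop[1]:crop[3],crop[0]:crop[2]]
    cv2.imwrite(n,cv2.resize(im,None,fx=s,fy=s))
E
python3 - <<'E'
from h import *
a=manip.grab_frame("scene");b=manip.grab_frame("top")
np.savez("f0.npz",top=b["img"],P=pts(b),S=a["img"],PS=pts(a))
save(b,"pics/top0.png");save(a,"pics/scene0.png")
for f in(a,b):print(f["origin"],f["rotation"],f["fx"],(f["range_z"]>0).mean(),[k for k in f])
print(manip.state())
E
```

```text
[ 0.13157571 -0.58832783  0.59927003] [ 0.84663409  0.45044541 -0.14375682 -0.24422047] 476.6611587096797 0.9957063802083334 ['img', 'range_z', 'fx', 'fy', 'cx', 'cy', 'origin', 'rotation']
[0.44147279 0.06296817 1.10647959] [ 0.71250946  0.03280455 -0.04237046 -0.69961338] 474.7846722323334 0.99611328125 ['img', 'range_z', 'fx', 'fy', 'cx', 'cy', 'origin', 'rotation']
{'time': 0.2, 'joint_pos': array([ 1.13199402e+00,  5.30992295e-02,  1.61381517e+00,  7.23144146e-06,
        1.47600405e+00, -1.19028150e-01]), 'joint_vel': array([-0.00015113, -0.00347671, -0.00507411, -0.00013746,  0.00026904,
       -0.00024851]), 'joint_efforts': array([ 4.19742737e-04, -3.93672681e+01, -3.70203853e+01, -1.16952788e-04,
        4.85133511e-03, -1.48135797e-06]), 'tool_pos': array([0.19630655, 0.59293262, 0.2305088 ]), 'tool_rot': array([ 0.69795613,  0.11212645,  0.69821913, -0.1130263 ]), 'contact_force': array([ 0.92305171,  0.0798954 , -0.23292563]), 'ft_torque': array([ 0.02483858, -0.02890016,  0.04115069]), 'gripper_width': 0.9968667744755717}
```

View pics/top0.png

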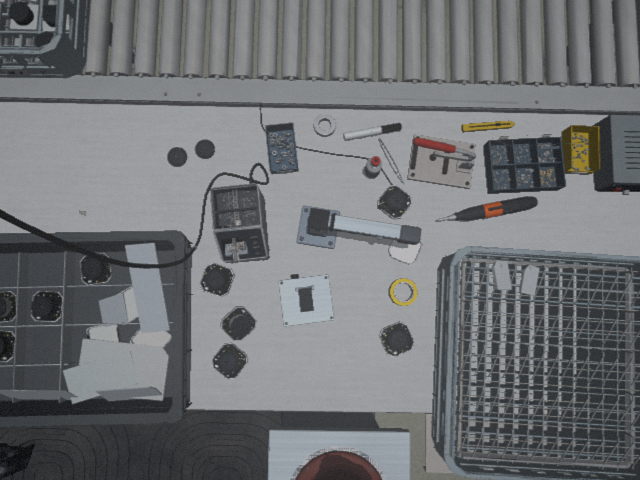

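View pics/scene0.png

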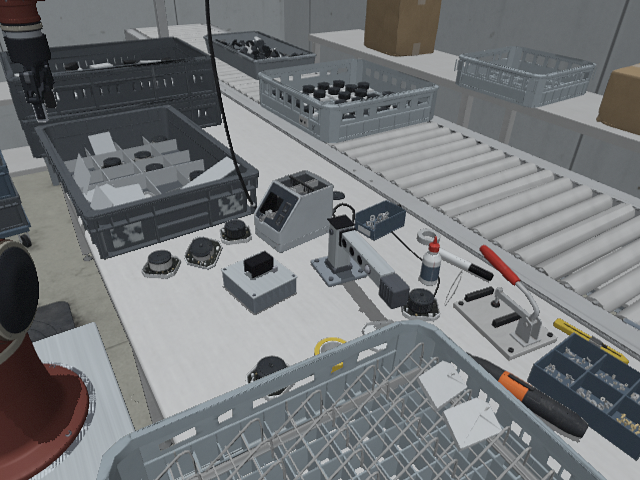

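The top view shows the post at (320,222), the boom running right to the head at (410,234), and the switch box at (306,300) with its guard at (307,300). The scene view confirms the layout, with the button hidden on the near side. Next I measure these.

```bash
python3 - <<'E'
from h import *
d=np.load("f0.npz");P=d["P"];I=d["top"]
def rect(x0,y0,x1,y1,zl,zh,name,extra=None):
    S=P[y0:y1,x0:x1];C=I[y0:y1,x0:x1].astype(int)
    m=(S[...,2]>zl)&(S[...,2]<zh)
    if extra: m&=extra(C)
    n,l,s,_=cv2.connectedComponentsWithStats(m.astype(np.uint8))
    k=1+np.argmax(s[1:,4]);m=l==k
    q=S[m];r=cv2.minAreaRect((q[:,:2]*1000).astype(np.float32))
    print(name,m.sum(),"zmed",np.median(q[:,2]).round(4),"c",np.round(r[0],1),"size",np.round(r[1],1),"ang",round(r[2],2))
    return q
rect(270,190,440,270,.105,.13,"post+boom")
q=rect(330,200,405,260,.105,.13,"bright sleeve",lambda C:C.sum(-1)>450)
rect(395,215,430,255,.105,.13,"head",lambda C:C.sum(-1)<330)
rect(265,265,345,335,.035,.055,"box")
rect(285,275,330,325,.06,.1,"guard")
print("bench",np.median(P[345:400,290:360,2]))
for u,v in[(394,202),(400,291),(397,338),(238,323),(217,279),(240,190),(240,245),(405,254),(410,234),(340,225),(380,231),(320,222),(310,300),(295,280)]:
    print(u,v,P[v,u].round(4))
E
```

```text
post+boom 1791 zmed 0.115 c [596.2 -43.2] size [240.2  44.4] ang 82.07
bright sleeve 829 zmed 0.1151 c [596.8 -48.5] size [140.   27.6] ang 82.24
head 327 zmed 0.1117 c [ 583.3 -140.8] size [43.  36.3] ang 80.34
box 1992 zmed 0.0451 c [439.8  78.8] size [101.8 112. ] ang 8.18
guard 300 zmed 0.0776 c [440.9  79.1] size [49.7 27.8] ang 7.9
bench 0.00018687364190761446
394 202 [ 0.6672 -0.1196  0.0337]
400 291 [ 0.464  -0.1397 -0.0012]
397 338 [ 0.3588 -0.1262  0.0358]
238 323 [0.3867 0.2261 0.0509]
217 279 [0.4829 0.2796 0.0324]
240 190 [0.6746 0.2257 0.0917]
240 245 [0.5575 0.2258 0.0634]
405 254 [ 0.5505 -0.1508  0.0027]
410 234 [ 0.5822 -0.14    0.1136]
340 225 [0.5989 0.0083 0.1112]
380 231 [ 0.5877 -0.0767  0.1113]
320 222 [0.6031 0.0509 0.1197]
310 300 [0.4397 0.069  0.0785]
295 280 [0.4834 0.1036 0.0431]
```

```bash
python3 - <<'E'
from h import *
d=np.load("f0.npz");P=d["P"];I=d["top"].astype(int)
print("raw quality: bright sleeve row fits")
m=(P[...,2]>.108)&(P[...,2]<.1185);m[:190]=m[270:]=0
# per-column centre of the sleeve between collar and head
e=[]
for u in range(348,394):
    v=np.where(m[:,u]&(I[:,u].sum(-1)>300))[0]
    a=P[v,u]; e.append([*(a[:,:2].min(0)),*(a[:,:2].max(0))])
e=np.array(e);xc=(e[:,0]+e[:,2])/2;yc=(e[:,1]+e[:,3])/2
k=np.polyfit(yc,xc,1);print("x=%.4f*y+%.4f"%tuple(k),"yaw deg",-np.degrees(np.arctan(k[0])),"width",np.median(e[:,2]-e[:,0]))
mp=(P[...,2]>.1165)&(P[...,2]<.125);mp[:200]=mp[245:]=0;mp[:,:295]=0;mp[:,345:]=0
q=P[mp][:,:2]*1000;print("post",mp.sum(),cv2.minAreaRect(q.astype(np.float32)))
mb=(P[...,2]>.006)&(P[...,2]<.014);mb[:200]=mb[255:]=0;mb[:,:290]=0;mb[:,345:]=0
q=P[mb][:,:2]*1000;print("base",mb.sum(),cv2.minAreaRect(q.astype(np.float32)))
s=manip.state();T=R(s["tool_rot"]);print(T.round(3))
E
```

```text
raw quality: bright sleeve row fits
x=0.1435*y+0.6035 yaw deg -8.167952907620014 width 0.02778762815943997
post 429 ((608.2396240234375, 37.10958480834961), (77.84241485595703, 42.814308166503906), 82.06958770751953)
base 695 ((617.1307983398438, 53.81981658935547), (89.7741470336914, 104.47787475585938), 81.68902587890625)
[[-0.001  0.314  0.949]
 [-0.001  0.949 -0.314]
 [-1.    -0.001 -0.   ]]
```

```bash
python3 - <<'E'
from h import *
d=np.load("f0.npz");P=d["P"];I=d["top"].astype(int)
for u in range(4,262,12):
    c=I[150:275,u].sum(-1); z=P[150:275,u,2]
    v=np.argmax(np.where(c<140,z,-1)); print(u,v+150,P[v+150,u].round(3),end=' | ')
E
```

```text
4 214 [0.52  0.369 0.64 ] | 16 220 [0.516 0.365 0.626] | 28 249 [0.441 0.063 1.106] | 40 232 [0.509 0.362 0.589] | 52 237 [0.506 0.359 0.571] | 64 242 [0.503 0.355 0.55 ] | 76 249 [0.497 0.353 0.526] | 88 258 [0.441 0.063 1.106] | 100 255 [0.495 0.346 0.477] | 112 261 [0.489 0.341 0.448] | 124 262 [0.49  0.337 0.417] | 136 264 [0.49  0.333 0.381] | 148 265 [0.491 0.328 0.343] | 160 266 [0.493 0.325 0.293] | 172 265 [0.499 0.323 0.233] | 184 259 [0.517 0.324 0.15 ] | 196 150 [0.791 0.349 0.   ] | 208 150 [0.789 0.318 0.009] | 220 227 [0.594 0.267 0.085] | 232 150 [0.792 0.262 0.002] | 244 150 [ 0.793  0.234 -0.   ] | 256 150 [ 0.794  0.206 -0.   ] |
```

Call:
play_rows(plan=[[0,-47,39,0.17,-1],[0,-94,78,0.34,-1],[0,-141,117,0.51,-1],[0,-188,156,0.68,-1],[0,-235,195,0.85,-1],[0,-282,234,1.02,-1],[0,-315,284,1.19,-1],[0,-348,334,1.39,-1]])

```text
time: 1.2
tool_pos: [0.4049, 0.1562, 0.2316]
tool_rot: [0.466, 0.533, 0.466, -0.532]
contact_force: [0.7, 0.7, 0.4]
gripper_width: 1.004
```

Call:
play_rows(plan=[[0,44,41,0,-1],[0,88,82,0,-1],[0,132,123,0,-1],[0,176,164,0,-1],[10,219,206,0,-1],[30,219,206,0,-1],[30,219,206,0,-1]])

```text
time: 2.08
tool_pos: [0.5937, -0.0735, 0.1982]
tool_rot: [-0.466, -0.53, -0.469, 0.532]
contact_force: [-0.1, 0.5, -0.3]
gripper_width: 1.003
```

```bash
python3 - <<'E'
from h import *
f=manip.grab_frame("wrist");save(f,"pics/w1.png");np.savez("w1.npz",I=f["img"],P=pts(f))
s=manip.state();print(s["tool_pos"],R(s["tool_rot"]).round(3),s["contact_force"],f["origin"],R(f["rotation"]).round(2))
E
```

```text
[ 0.59417663 -0.07317037  0.19984118] [[-0.003  0.992 -0.126]
 [ 0.001 -0.126 -0.992]
 [-1.    -0.003 -0.001]] [-0.84274822  0.31976047  0.26560625] [ 0.60223894 -0.009064    0.34079667] [[ 0.99  0.12  0.04]
 [-0.13  0.96  0.25]
 [-0.01 -0.26  0.97]]
```

View pics/w1.png

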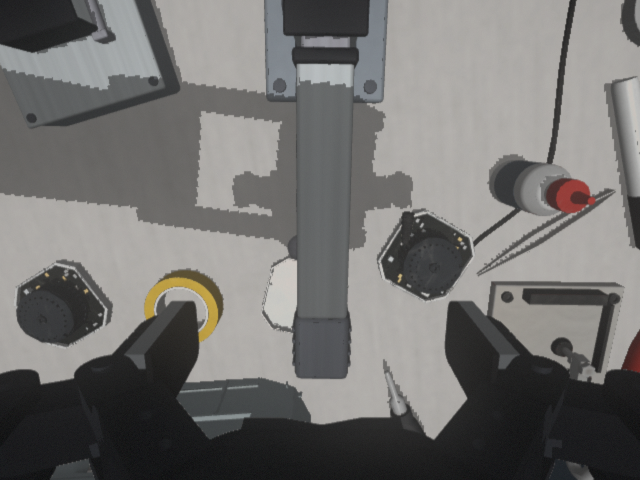

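The wrist view shows the button at about (293,245) left of the sleeve, the head at (322,347) and the collar at (325,55).

```bash
python3 - <<'E'
from h import *
f=manip.grab_frame("wrist");I=f["img"].astype(int);P=pts(f);o=np.array(f["origin"]);Rm=R(f["rotation"])
def ray(u,v,z):
    d=Rm@np.array([(u-f["cx"])/f["fx"],-(v-f["cy"])/f["fy"],-1]);return (o+d*(z-o[2])/d[2]).round(4)
print("btn",ray(293,245,.1), P[245,292].round(4))
z=P[...,2];m=(z>.108)&(z<.121);m[:70]=m[310:]=0
rows=[];
for v in range(90,310,3):
    u=np.where(m[v])[0]; u=u[(u>270)&(u<380)]
    if len(u)>20: rows.append((ray(u[0]-.5,v,.115)+ray(u[-1]+.5,v,.115))/2)
r=np.array(rows);k=np.polyfit(r[:,1],r[:,0],1);print(len(r),k,"yaw",-np.degrees(np.arctan(k[0])),"x at y=-.077",np.polyval(k,-.077))
mb=(z>.09)&(z<.106);mb[:215]=mb[275:]=0;mb[:,:270]=0;mb[:,305:]=0
v,u=np.where(mb);print(len(v),u.min(),u.max(),v.min(),v.max(),P[mb].mean(0))
print("head end", ray(322,378,.115),"head start",ray(322,318,.1165),"collar outer edge",ray(325,63,.117))
for v in range(228,264,4): print(v,[ (u,P[v,u].round(3).tolist()) for u in (288,291,294)])
E
```

```text
btn [ 0.5759 -0.0735  0.1   ] [ 0.576  -0.0717  0.1065]
74 [0.13994355 0.6035161 ] yaw -7.966437937735495 x at y=-.077 0.592740443328458
121 287 295 235 259 [ 0.57496796 -0.07287319  0.10390712]
head end [ 0.5831 -0.1573  0.115 ] head start [ 0.5884 -0.116   0.1165] collar outer edge [0.6076 0.024  0.117 ]
228 [(288, [0.563, -0.085, 0.0]), (291, [0.565, -0.085, 0.0]), (294, [0.568, -0.085, 0.0])]
232 [(288, [0.562, -0.089, -0.001]), (291, [0.565, -0.088, 0.001]), (294, [0.602, -0.009, 0.342])]
236 [(288, [0.562, -0.092, -0.001]), (291, [0.565, -0.092, 0.001]), (294, [0.577, -0.068, 0.101])]
240 [(288, [0.561, -0.096, -0.001]), (291, [0.576, -0.069, 0.104]), (294, [0.578, -0.069, 0.106])]
244 [(288, [0.573, -0.071, 0.104]), (291, [0.575, -0.071, 0.105]), (294, [0.577, -0.071, 0.106])]
248 [(288, [0.573, -0.074, 0.105]), (291, [0.575, -0.074, 0.105]), (294, [0.577, -0.074, 0.107])]
252 [(288, [0.573, -0.076, 0.104]), (291, [0.575, -0.076, 0.104]), (294, [0.577, -0.076, 0.107])]
256 [(288, [0.56, -0.108, 0.005]), (291, [0.574, -0.079, 0.104]), (294, [0.576, -0.079, 0.106])]
260 [(288, [0.559, -0.112, 0.002]), (291, [0.562, -0.113, 0.002]), (294, [0.565, -0.111, 0.009])]
```

Call:
play_rows(plan=[[0,0,0,0,-1],[40,0,0,0,-1],[80,0,0,0,-1],[110,0,0,0,-1],[120,0,0,0,-1],[120,0,0,0,-1],[120,0,0,0,-1]])

```text
time: 3.05
tool_pos: [0.5968, -0.0742, 0.0835]
tool_rot: [0.469, 0.531, 0.466, -0.53]
contact_force: [0.7, 0.2, 0.6]
gripper_width: 0.998
```

```bash
python3 - <<'E'
from h import *
s=manip.state();print(s["tool_pos"],R(s["tool_rot"]).round(3),s["contact_force"],s["joint_vel"].round(3))
E
```

```text
[ 0.59675889 -0.07418536  0.08354426] [[ 0.003  0.992 -0.126]
 [-0.001 -0.126 -0.992]
 [-1.     0.004  0.   ]] [0.73997409 0.15767494 0.64342158] [-0.002 -0.002 -0.002 -0.003 -0.003  0.   ]
```

Call:
play_rows(plan=[[2.5,-4,2.5,0.013,-1],[2.5,-4,2.5,0.013,1],[2.5,-4,2.5,0.013,1],[2.5,-4,2.5,0.013,1],[2.5,-4,2.5,0.013,1],[2.5,-4,2.5,0.013,1],[2.5,-4,2.5,0.013,1],[2.5,-4,2.5,0.013,1]])

```text
time: 4.05
tool_pos: [0.5934, -0.0764, 0.0795]
tool_rot: [0.465, 0.535, 0.462, -0.532]
contact_force: [9.1, -0.8, -3.3]
gripper_width: 0.341
```

```bash
python3 - <<'E'
from h import *
s=manip.state();print(s["tool_pos"],R(s["tool_rot"]).round(3),s["contact_force"],s["gripper_width"]*85)
f=manip.grab_frame("wrist");save(f,"pics/w2.png",(160,180,480,480),2)
E
```

```text
[ 0.59335521 -0.07639486  0.07954928] [[ 0.005  0.99  -0.139]
 [-0.001 -0.139 -0.99 ]
 [-1.     0.005  0.   ]] [ 9.09763415 -0.78122333 -3.32119338] 28.965211727586432
```

Call:
play_rows(plan=[[0,0,5,0,1],[0,0,10,0,1],[0,0,15,0,1],[0,0,20,0,1],[0,0,24,0,1],[0,0,28,0,1],[0,0,31,0,1],[0,0,33,0,1]])

```text
time: 5.1
tool_pos: [0.5891, -0.1072, 0.0795]
tool_rot: [0.464, 0.536, 0.463, -0.531]
contact_force: [10.9, 8.8, -2.8]
gripper_width: 0.346
```

```bash
python3 - <<'E'
from h import *
s=manip.state();print(s["tool_pos"],s["contact_force"],s["gripper_width"]*85)
f=manip.grab_frame("wrist");save(f,"pics/w3.png",(200,140,440,440),2)
E
```

```text
[ 0.58909115 -0.10716935  0.07953667] [10.94034734  8.79062938 -2.82121512] 29.416201577657187
```

View pics/w3.png

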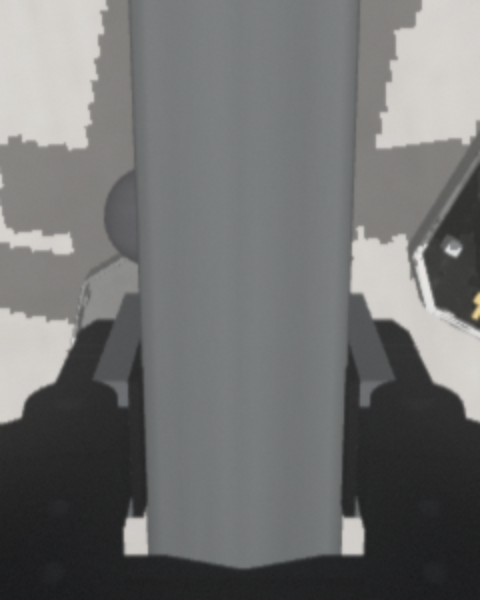

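The button has snapped out at (120,215) in the crop, after a tool travel of 31 mm. I repeat the move for hole 3.

Call:
play_rows(plan=[[0,0,-2,0,-1],[0,0,-2,0,-1],[0,0,-2,0,-1],[0,0,-2,0,-1],[0,0,-12,0,-1],[0,0,-24,0,-1],[0,0,-33,0,-1],[0,0,-33,0,-1]])

```text
time: 6.15
tool_pos: [0.5912, -0.075, 0.0788]
tool_rot: [-0.464, -0.533, -0.464, 0.533]
contact_force: [0.4, -0.6, 0.1]
gripper_width: 1.0
```

Call:
play_rows(plan=[[0,0,0,0,-1],[0,0,0,0,1],[0,0,0,0,1],[0,0,0,0,1],[0,0,0,0,1],[0,0,0,0,1],[0,0,0,0,1],[0,0,0,0,1]])

```text
time: 7.15
tool_pos: [0.5933, -0.0766, 0.0794]
tool_rot: [0.465, 0.535, 0.462, -0.532]
contact_force: [9.4, -1.2, -4.0]
gripper_width: 0.344
```

```bash
python3 - <<'E'
from h import *
s=manip.state();print(s["tool_pos"],R(s["tool_rot"]).round(3),s["contact_force"],s["gripper_width"]*85)
E
```

```text
[ 0.59334154 -0.07655416  0.07940785] [[ 0.006  0.99  -0.139]
 [-0.001 -0.139 -0.99 ]
 [-1.     0.006  0.   ]] [ 9.35147599 -1.17882338 -4.00365091] 29.258757568608694
```

Call:
play_rows(plan=[[0,0,5,0,1],[0,0,10,0,1],[0,0,15,0,1],[0,0,20,0,1],[0,0,24,0,1],[0,0,28,0,1],[0,0,31,0,1],[0,0,33,0,1]])

```text
time: 8.15
tool_pos: [0.5891, -0.1068, 0.0794]
tool_rot: [0.464, 0.536, 0.464, -0.531]
contact_force: [12.5, 11.3, -3.5]
gripper_width: 0.342
```

Call:
play_rows(plan=[[0,0,-1,0,-1],[0,0,-1,0,-1],[0,0,-1,0,-1],[0,0,-1,0,-1],[-40,0,-1,0,-1],[-90,0,-1,0,-1],[-120,0,-1,0,-1],[-120,0,-1,0,-1]])

```text
time: 9.15
tool_pos: [0.5885, -0.1084, 0.2027]
tool_rot: [0.466, 0.535, 0.462, -0.532]
contact_force: [0.6, 0.4, -0.3]
gripper_width: 0.996
```

```bash
python3 - <<'E'
from h import *
s=manip.state();print(s["tool_pos"],R(s["tool_rot"]).round(3),s["contact_force"],s["joint_pos"].round(2))
f=manip.grab_frame("wrist");save(f,"pics/w4.png");P=pts(f)
z=P[...,2];m=(z>.09)&(z<.107)
d=P[...,:2]-[.5922,-.0767];X=d@[.990,-.139]
m&=(X>-.03)&(X<-.016)&(abs(P[...,1]+.075)<.03);print("btn",m.sum(),P[m].mean(0),X[m].min())
f=manip.grab_frame("top");P=pts(f);I=f["img"].astype(int)
m=(P[...,2]>.105)&(P[...,2]<.13)&(I.sum(-1)<330);m[:200]=m[270:]=0;m[:,412:]&=True;m[:,:400]=0;m[:,480:]=0
q=P[m];print("head",m.sum(),q.mean(0) if m.any() else 0, cv2.minAreaRect((q[:,:2]*1000).astype(np.float32)))
E
```

```text
[ 0.58852254 -0.10837935  0.20274209] [[ 0.007  0.99  -0.139]
 [-0.002 -0.139 -0.99 ]
 [-1.     0.007  0.001]] [ 0.64563201  0.41661205 -0.34652732] [-0.31  0.    1.71 -0.    1.42 -0.17]
btn 118 [ 0.57447046 -0.07371084  0.10437299] -0.02058564532060646
head 313 [ 0.57371842 -0.1996589   0.1115458 ] ((576.6636962890625, -174.06011962890625), (95.5805435180664, 35.36455535888672), 84.82506561279297)
```

View pics/w4.png

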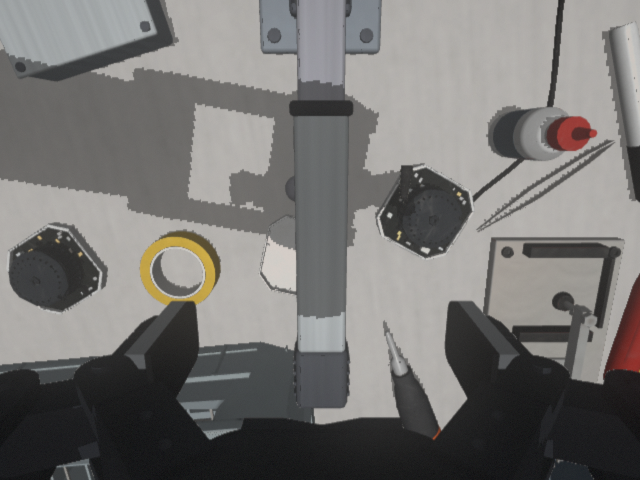

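The button stands out at (292,188) in the wrist view. The collar has moved out to (320,107) and the head to (322,380), about 60 mm of travel, so step 1 is done. Next is the switch box.

Call:
play_rows(plan=[[0,-24,-20,0.16,-1],[0,-50,-42,0.32,-1],[0,-78,-66,0.48,-1],[0,-106,-90,0.64,-1],[0,-134,-114,0.8,-1],[0,-162,-138,0.96,-1],[0,-187,-161,1.12,-1],[0,-187,-161,1.28,-1]])

```text
time: 10.25
tool_pos: [0.4215, 0.079, 0.1962]
tool_rot: [-0.052, -0.704, -0.053, 0.707]
contact_force: [0.6, -0.3, 0.1]
gripper_width: 1.0
```

Call:
play_rows(plan=[[0,0,0,0.01,-1],[0,0,0,0.01,-1],[0,0,0,0.01,-1]])

```text
time: 10.62
tool_pos: [0.4238, 0.0774, 0.1982]
tool_rot: [-0.05, -0.705, -0.05, 0.706]
contact_force: [-0.5, 0.1, 0.3]
gripper_width: 1.003
```

```bash
cat > g.py <<'E'
from h import *
C=np.array([.4400,.0790]);a=np.radians(8.1);ex=np.array([np.cos(a),np.sin(a)]);ey=np.array([-ex[1],ex[0]])
s=manip.state();p=s["tool_pos"];T=R(s["tool_rot"])
print("t",round(s["time"],2),"box xy mm",((p[:2]-C)@ex*1e3).round(1),((p[:2]-C)@ey*1e3).round(1),"z",(p[2]*1e3).round(1),"yaw",np.degrees(np.arctan2(T[1,1],T[0,1])).round(2),"F",s["contact_force"].round(1),"w",(s["gripper_width"]*85).round(1))
E
python3 - <<'E'
from g import *
f=manip.grab_frame("wrist");save(f,"pics/w5.png");P=pts(f);I=f["img"].astype(int);z=P[...,2]
for n,lo,hi,c in(("box",.04,.05,None),("guard",.074,.083,None)):
    m=(z>lo)&(z<hi)&(abs(P[...,0]-.44)<.08)&(abs(P[...,1]-.079)<.08)&(I.sum(-1)<250 if n=="guard" else True)
    k,l,st,_=cv2.connectedComponentsWithStats(m.astype(np.uint8));b=1+np.argmax(st[1:,4]);q=P[l==b]
    print(n,len(q),np.median(q[:,2]),cv2.minAreaRect((q[:,:2]*1000).astype(np.float32)))
E
```

```text
Traceback (most recent call last):
  File "g.py", line 4, in <module>
    print("t",round(s["time"],2),"box xy mm",((p[:2]-C)@ex*1e3).round(1),((p[:2]-C)@ey*1e3).round(1),"z",(p[2]*1e3).round(1),"yaw",np.degrees(np.arctan2(T[1,1],T[0,1])).round(2),"F",s["contact_force"].round(1),"w",(s["gripper_width"]*85).round(1))
                                                                                                                                                                                                                      ^^^^^^^^^^^^^^^^^^^^^^^^^^^^^
AttributeError: 'float' object has no attribute 'round'
```

```bash
sed -i 's/(s\["gripper_width"\]\*85).round(1)/round(s["gripper_width"]*85,1)/' g.py
python3 - <<'E'
from g import *
f=manip.grab_frame("wrist");save(f,"pics/w5.png");P=pts(f);I=f["img"].astype(int);z=P[...,2]
for n,lo,hi,c in(("box",.04,.05,None),("guard",.074,.083,None)):
    m=(z>lo)&(z<hi)&(abs(P[...,0]-.44)<.08)&(abs(P[...,1]-.079)<.08)&(I.sum(-1)<250 if n=="guard" else True)
    k,l,st,_=cv2.connectedComponentsWithStats(m.astype(np.uint8));b=1+np.argmax(st[1:,4]);q=P[l==b]
    print(n,len(q),np.median(q[:,2]),cv2.minAreaRect((q[:,:2]*1000).astype(np.float32)))
E
```

```text
t 10.62 box xy mm -16.2 0.7 z 198.2 yaw -81.87 F [-0.5  0.1  0.3] w 85.3
box 17660 0.04483894628613172 ((440.2996520996094, 80.66495513916016), (101.98400115966797, 112.4136734008789), 8.106809616088867)
guard 3269 0.07780020326457976 ((441.5444030761719, 80.97016906738281), (49.959983825683594, 27.84311294555664), 8.61713695526123)
```

View pics/w5.png

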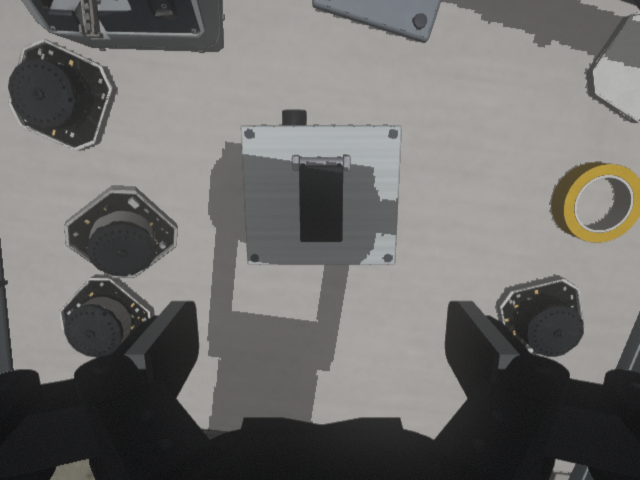

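The wrist view shows the guard at (321,203) with its hinge at the top, at (321,160), centred between the fingers. Now descend and pinch.

Call:
play_rows(plan=[[50,0.5,-2.5,0,-1],[100,0.5,-2.5,0,-1],[132,0.5,-2.5,0,-1],[145,0.5,-2.5,0,-1],[145,0.5,-2.5,0,-1],[145,0.5,-2.5,0,-1]])

```text
time: 11.42
tool_pos: [0.4279, 0.0776, 0.0556]
tool_rot: [0.05, 0.706, 0.05, -0.704]
contact_force: [0.2, -0.8, 0.5]
gripper_width: 0.995
```

```bash
sed -i 's/\[.4400,.0790\]/[.4402,.0800]/' g.py; python3 g.py
```

```text
t 11.43 box xy mm -12.5 -0.7 z 55.6 yaw -81.9 F [ 0.2 -0.8  0.5] w 84.6
```

Call:
play_rows(plan=[[3.5,-0.5,1.5,0,-1],[3.5,-0.5,1.5,0,1],[3.5,-0.5,1.5,0,1],[3.5,-0.5,1.5,0,1],[3.5,-0.5,1.5,0,1],[3.5,-0.5,1.5,0,1],[3.5,-0.5,1.5,0,1],[3.5,-0.5,1.5,0,1]])

```text
time: 12.42
tool_pos: [0.4249, 0.078, 0.0506]
tool_rot: [-0.05, -0.705, -0.05, 0.705]
contact_force: [-2.9, 1.1, 7.0]
gripper_width: 0.316
```

```bash
python3 g.py
```

```text
t 12.43 box xy mm -15.4 0.2 z 50.6 yaw -81.9 F [-2.9  1.1  7. ] w 26.9
```

Call:
play_rows(plan=[[-6,0,-3,0,1],[-11,0,-7,0,1],[-16,0,-12,0,1],[-20,0,-18,0,1]])

```text
time: 12.92
tool_pos: [0.4393, 0.0802, 0.0685]
tool_rot: [-0.05, -0.702, -0.05, 0.709]
contact_force: [-8.4, -1.0, -8.6]
gripper_width: 0.318
```

```bash
python3 g.py
```

```text
t 12.93 box xy mm -0.9 0.3 z 68.5 yaw -81.89 F [-8.4 -1.  -8.6] w 27.0
```

Call:
play_rows(plan=[[-3,0,-6,0,1],[-5,0,-12,0,1],[-6,0,-19,0,1],[-6.5,0,-26,0,1],[-6,0,-31,0,1],[-5.5,0,-34,0,1],[-5.5,0,-34,0,1]])

```text
time: 13.8
tool_pos: [0.4742, 0.0851, 0.0759]
tool_rot: [-0.05, -0.703, -0.05, 0.708]
contact_force: [-11.2, 0.1, -0.7]
gripper_width: 0.315
```

```bash
python3 - <<'E'
from g import *
f=manip.grab_frame("scene");save(f,"pics/s2.png",(200,220,360,340),4)
E
```

```text
t 13.8 box xy mm 34.4 0.3 z 75.9 yaw -81.89 F [-11.2   0.1  -0.7] w 26.8
```

View pics/s2.png

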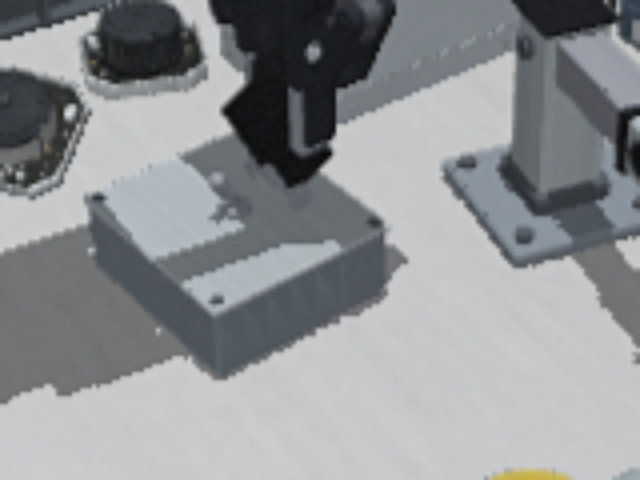

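The crop shows the guard at (285,130) tilted well open in the jaws, with the toggle exposed at (222,200). I swing it a little further, then release.

Call:
play_rows(plan=[[1.5,0,-6,0,1],[3.5,0,-12,0,1],[3.5,0,-12,0,1],[3.5,0,-12,0,-1],[3.5,0,-12,0,-1],[3.5,0,-12,0,-1],[3.5,0,-12,0,-1],[3.5,0,-12,0,-1]])

```text
time: 14.85
tool_pos: [0.4884, 0.0869, 0.0725]
tool_rot: [0.05, 0.705, 0.05, -0.705]
contact_force: [1.2, -0.4, 0.4]
gripper_width: 1.002
```

```bash
python3 - <<'E'
from g import *
f=manip.grab_frame("scene");save(f,"pics/s3.png",(200,220,360,340),4)
E
```

```text
t 14.85 box xy mm 48.7 -0.0 z 72.5 yaw -81.91 F [ 1.2 -0.4  0.4] w 85.1
```

View pics/s3.png

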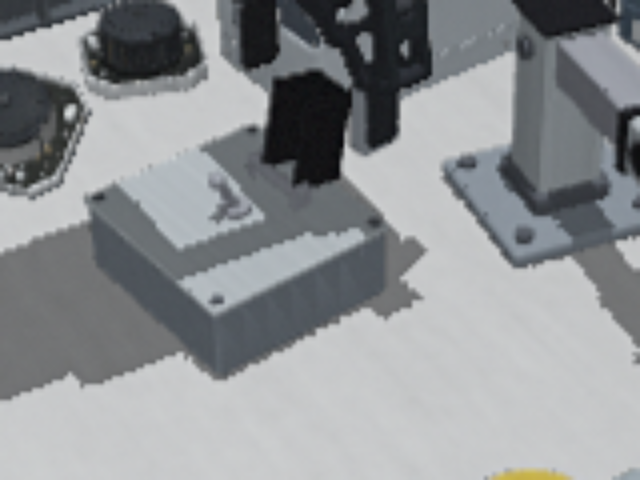

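The guard is standing fully open at (305,125), and the toggle at (225,195) is still off. I retract, move to the -x side, close the fingers and descend.

Call:
play_rows(plan=[[-30,0,0,0,-1],[-60,0,0,0,-1],[-60,0,30,0,1],[-60,0,65,0,1],[-60,0,89,0,1],[-60,0,89,0,1],[-60,0,89,0,1],[-60,0,89,0,1]])

```text
time: 15.9
tool_pos: [0.4009, 0.0744, 0.1325]
tool_rot: [0.05, 0.705, 0.05, -0.705]
contact_force: [-0.5, -0.2, 1.1]
gripper_width: -0.002
```

```bash
python3 g.py
```

```text
t 15.9 box xy mm -39.7 -0.0 z 132.5 yaw -81.9 F [-0.5 -0.2  1.1] w -0.2
```

Call:
play_rows(plan=[[40,0,0,0,1],[66,0,0,0,1],[74,0,0,0,1],[74,0,-10,0,1],[74,0,-18,0,1],[74,0,-24,0,1],[74,0,-30,0,1],[74,0,-35,0,1]])

```text
time: 16.9
tool_pos: [0.4346, 0.0793, 0.0583]
tool_rot: [-0.05, -0.705, -0.05, 0.706]
contact_force: [-8.9, -1.2, 3.9]
gripper_width: 0.005
```

```bash
python3 - <<'E'
from g import *
f=manip.grab_frame("scene");save(f,"pics/s4.png",(200,220,360,340),4)
E
```

```text
t 16.9 box xy mm -5.7 0.1 z 58.3 yaw -81.89 F [-8.9 -1.2  3.9] w 0.4
```

View pics/s4.png

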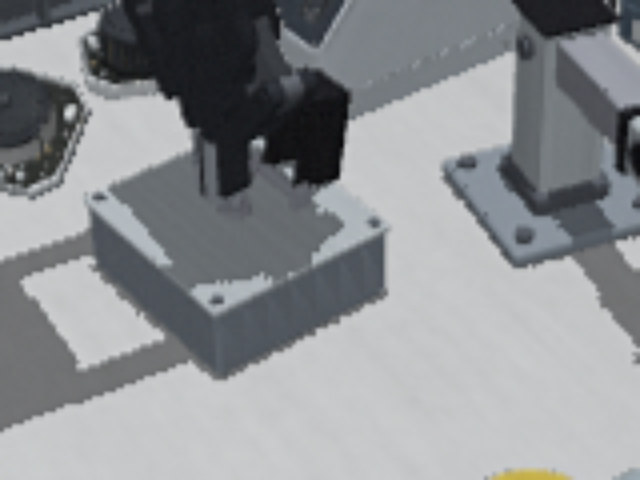

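The fingers at (225,170) are pushing the toggle, and the ball shows at (262,150) on the hinge side. The force has risen to 9 N, so it is near its stop. I push slightly more, then back off and rise.

Call:
play_rows(plan=[[0,0,-3,0,1],[0,0,-3,0,1],[0,0,8,0,1],[-30,0,12,0,1],[-80,0,12,0,1],[-110,0,12,0,1],[-110,0,12,0,1]])

```text
time: 17.82
tool_pos: [0.4252, 0.0777, 0.1716]
tool_rot: [0.05, 0.708, 0.05, -0.702]
contact_force: [-0.4, -0.8, -0.9]
gripper_width: 0.001
```

```bash
python3 - <<'E'
from g import *
f=manip.grab_frame("wrist");P=pts(f);save(f,"pics/w6.png",(200,60,440,300),2.4)
q=P.reshape(-1,3);bx=(q[:,:2]-C)@ex*1e3;by=(q[:,:2]-C)@ey*1e3
m=(abs(by)<7)&(abs(bx)<18)&(q[:,2]>.062)&(q[:,2]<.078);print("ball",m.sum(),bx[m].mean() if m.any() else 0,by[m].mean(),q[m,2].max())
m=(abs(by)<16)&(bx>20)&(bx<75)&(q[:,2]>.09)&(q[:,2]<.12);print("guard",m.sum(),bx[m].min(),bx[m].max(),by[m].min(),by[m].max(),q[m,2].max())
E
```

```text
t 17.82 box xy mm -15.2 -0.2 z 171.6 yaw -81.9 F [-0.4 -0.8 -0.9] w 0.1
ball 150 9.886324209564387 0.6754827708031604 0.07178818009993146
guard 2317 32.41523737198773 61.36376387985347 -13.024639450859247 14.79241179705122 0.1013460892887196
```

View pics/w6.png

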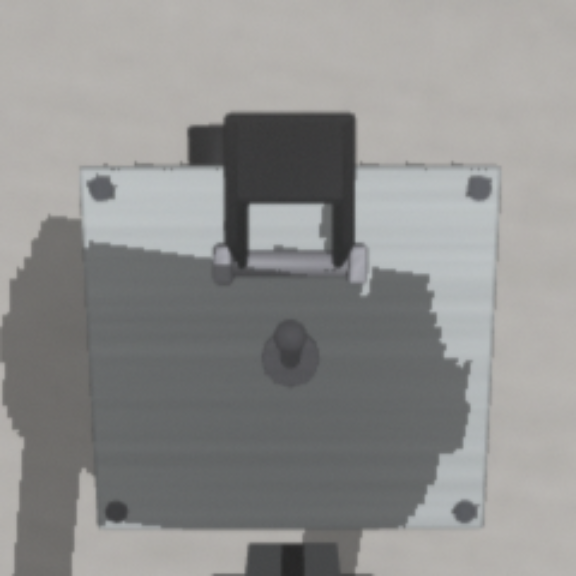

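The ball at (290,337) leans to the hinge side, measured +9.9 mm, so the toggle is armed. The open guard reaches box x 61 mm. Next I go over to its +x side and push it shut.

Call:
play_rows(plan=[[0,0,-50,0,1],[0,0,-101,0,1],[0,0,-103,0,1],[40,0,-103,0,1],[75,0,-103,0,1],[90,0,-103,0,1],[90,0,-103,0,1]])

```text
time: 18.75
tool_pos: [0.5232, 0.092, 0.0768]
tool_rot: [-0.05, -0.704, -0.05, 0.707]
contact_force: [0.3, -0.3, -0.0]
gripper_width: -0.001
```

```bash
python3 g.py
```

```text
t 18.75 box xy mm 83.9 0.2 z 76.8 yaw -81.91 F [ 0.3 -0.3 -0. ] w -0.0
```

Call:
play_rows(plan=[[-2,0,8,0,1],[-3,0,16,0,1],[-4,0,23,0,1],[-5,0,30,0,1],[-6,0,37,0,1],[-7,0,44,0,1],[-8,0,49,0,1],[-8,0,49,0,1]])

```text
time: 19.75
tool_pos: [0.476, 0.0852, 0.0862]
tool_rot: [-0.05, -0.705, -0.05, 0.705]
contact_force: [-0.2, 0.1, -0.6]
gripper_width: 0.004
```

```bash
python3 - <<'E'
from g import *
f=manip.grab_frame("scene");P=pts(f);q=P.reshape(-1,3);bx=(q[:,:2]-C)@ex*1e3;by=(q[:,:2]-C)@ey*1e3
m=(abs(by)<14)&(bx>-26)&(bx<10)&(q[:,2]>.06)&(q[:,2]<.13)
h,_=np.histogram(q[m,2],bins=np.arange(.06,.131,.005));print(m.sum(),h)
E
```

```text
t 19.75 box xy mm 36.2 0.1 z 86.2 yaw -81.91 F [-0.2  0.1 -0.6] w 0.3
254 [ 27  32  38 156   1   0   0   0   0   0   0   0   0   0]
```

The guard has fallen shut. I retract and verify.

Call:
play_rows(plan=[[-40,0,0,0,1],[-90,0,20,0,1],[-110,0,60,0,1],[-110,0,60,0,1],[-110,0,60,0,1],[-110,0,60,0,1]])

```text
time: 20.55
tool_pos: [0.4169, 0.0767, 0.195]
tool_rot: [-0.05, -0.704, -0.05, 0.706]
contact_force: [0.2, -0.2, -0.4]
gripper_width: 0.003
```

```bash
python3 - <<'E'
from g import *
f=manip.grab_frame("wrist");P=pts(f)
q=P.reshape(-1,3);bx=(q[:,:2]-C)@ex*1e3;by=(q[:,:2]-C)@ey*1e3
for lo in(-24,-12,0,12):
    m=(abs(by)<10)&(bx>lo)&(bx<lo+12)&(q[:,2]>.06);print(lo,m.sum(),np.median(q[m,2]).round(4))
m=(abs(by)<16)&(q[:,2]>.085)&(bx>-30)&(bx<75)&(q[:,2]<.12);print("high pts",m.sum())
t=manip.grab_frame("top");P=pts(t);z=P[...,2]
X=P[...,:2]-[.611,.057];al=X@[-.139,-.990];ac=X@[.990,-.139]
m=(z>.1)&(z<.13)&(abs(ac)<.022);print("head end along",np.percentile(al[m],99.5))
m=(z>.09)&(z<.107)&(ac<-.016)&(ac>-.03)&(abs(al-.135)<.02);print("btn top px",m.sum(),ac[m].min() if m.any() else 0)
d=np.load("f0.npz");D=np.abs(t["img"].astype(int)-d["top"]).sum(-1)>150
v=cv2.hconcat([t["img"][90:420,190:640][...,::-1]]);cv2.imwrite("pics/t9.png",cv2.resize(v,None,fx=1.7,fy=1.7))
E
```

```text
t 20.55 box xy mm -23.5 0.1 z 195.0 yaw -81.91 F [ 0.2 -0.2 -0.4] w 0.3
-24 8344 0.2487
-12 10224 0.2731
0 607 0.0778
12 626 0.0779
high pts 0
head end along 0.6759046849159216
btn top px 12 -0.02084718776732331
```

View pics/t9.png

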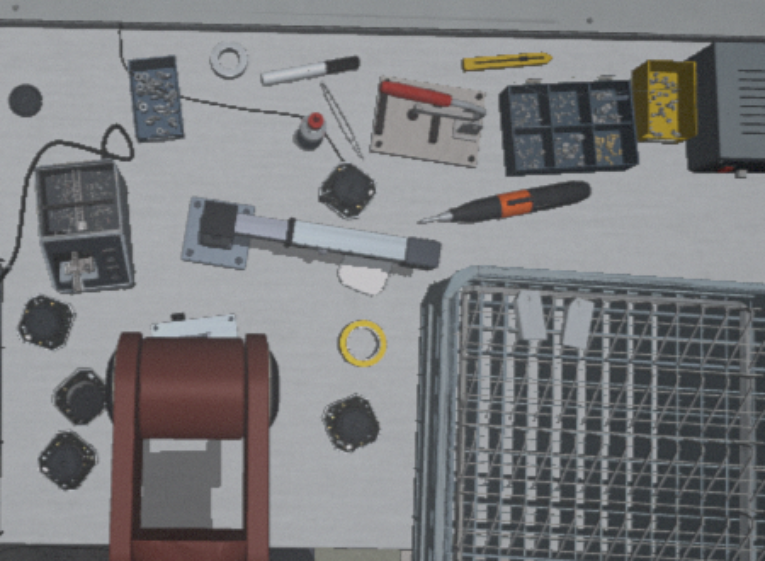

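The top view shows the sleeve extended, with the collar at (290,232) and the head at (423,253). The bystanders are in place. The guard top is flat at 77.8 mm, so it is closed. I am handing in.

```bash
python3 -c "
from plant import manip
print(manip.job_done(),manip.state()['time'])"
```

```text
the job is handed in; nothing more can be done
the job is handed in; nothing more can be done
```

The laser head is two holes farther out and the laser is armed with the guard closed. I handed the job in at about 20.6 s of the 64 s allowed.

**What I did:**
- **Boom:** I pinched the snap button flush and slid the sleeve about 31 mm, twice.
- **Guard and toggle:** I pinched the guard's sides and swung it open. I pushed the toggle over with the closed fingers, then pushed the guard from behind until it fell shut.

**Last checks:**
- **Button:** it stands out in the third hole, with its tip about 20.8 mm from the sleeve's centre line (21.5 mm expected).
- **Head:** it moved about 60 mm, judged by pixel shift in the top view.
- **Toggle:** the ball measured 9.9 mm to the hinge side before I closed the guard (9.1 mm expected). It is hidden now.
- **Guard:** its top is flat at 77.8 mm, so it is shut.
- **Bystanders:** they look unmoved in the top view; I did not measure them.
- **Contact:** the arm is clear and the measured force is about 0.

**Checks that failed:** my numeric check of the head's end position in the top view also picked up the nearby crate and gave a wrong value (0.676 m). I relied on the pixel shift instead. The front half of the guard was hidden by the gripper in the last wrist image, so its height there comes from the scene camera just after it fell shut.

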